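# Set a depth gauge to the bottom of the tall cup

### The job

Two depth gauges stand on the bench, one over a tall steel cup and one over a low one. On the gauge over the tall cup, take the T-shaped knob and lower the probe until its tip touches the bottom of the cup, then lock it there by turning the same knob clockwise (seen from above) to its stop, and let go. Leave the cup standing and leave the other gauge alone.

Things in the scene. Friction and masses are not known exactly. Their poses are not given: they have to be found in the camera images.
- gauge_knob (a point): centre of the grip bar of the black T-knob on the probe of the gauge over the tall cup. Bar 46 mm long (point x), 14 thick (y), 26 high (13 above and below this point); z up. Under it a round stem 16 mm wide, 11 long, then the rod. Always 170 mm straight above the tip. The gauge's fixed arm and column end 150 mm above the bench; with the tip on the cup's bottom this point is at 185 mm
- gauge_lock (a joint): turn of that T-knob on its rod, rad: 0 to 0.12 at the start (unlocked), growing clockwise seen from above, stop at 1.05 (60 degrees) = locked; stays where it is left, takes about 0.05 N m to turn
- gauge_tip (a point): lower end of that gauge's probe, an upright steel rod 8 mm thick with a 10 mm ball tip, above or just inside the tall cup. It slides straight down with its knob (105 mm travel in all, drag about 4 N) and stays where it is left; at the start 75 to 110 mm above the bench. The rod's guide and the gauge's base are fixed to the bench
- tall_cup: tall open steel cup, loose, 85 mm high, 62 mm wide (68 at the rim), wall 3 mm, on the gauge's base plate (110 x 90 x 10 mm), centred under the probe within about 7 mm; the gauge's column, 18 mm thick, stands beside it. Origin at the centre of its underside, z up; its inner bottom is 5 mm above the origin
- spare_tip (a point): lower end of the probe of the other, identical gauge, which stands over a low steel cup 35 mm high; to be left alone
There are look-alikes about, which are no part of the job. What is shaped like the tall_cup but brown is not meant.

How it is judged:
By the outcome, as a careful person would: the job done as asked, in the order asked, and still so for the second after the job is handed in, with the robot touching nothing.
It also fails if it takes over 38 s, if anything falls off the work surface, if the arm or the gripper's body presses on something with over 40 N, if the wrist force passes 120 N, or if a joint passes its speed limit or range.

### The arm

A 6-joint arm with a two-finger parallel gripper is mounted at the origin on a cart in front of the work surface, level with it; the furniture and walls round the work are solid. World frame = base frame: x ahead of the robot, y to its left, z up, the work surface at z = 0. Lengths are in m, angles in rad, forces in N, time in s.
With the tool pointing down it reaches from about 0.325 to 0.775 m from the base axis. Payload 5.5 kg.
Tool frame: the origin (TCP) lies between the finger pads; the fingertips stand 8 mm ahead of it and the grasp point (between the pads) lies 11 mm behind it (tcp_to_tips is the distance from the TCP to the fingertips, in m); z points along the fingers, y is the direction in which the jaws open and shut (so a half turn about z gives the same grasp; the last joint's range is limited). The gripper opens to 88 mm and grips with 3 to 60 N. Pads are 20 mm wide; open, the fingers measure 115 mm over their backs; the gripper's body (75 mm by 178 mm) begins 61 mm behind the grasp point.
Start: joints at [-1.349, 0.091, 1.231, -0, 1.82, -0.057], TCP at [0.165, -0.577, 0.231] pointing down, gripper open.
Joint ranges: [-2.87, 2.87], [-0.86, 2.18], [0.17, 2.46], [-1.51, 4.65], [0.06, 2.69], [-2.65, 2.65]. Speed limits (rad/s): [2.57, 2.57, 3.01, 3.14, 3.14, 3.14].

### API

Orientations are given as a unit quaternion [w, x, y, z].
In Python, from bench import * gives the robot as it stands. Calls block until the motion is done:
- move_to(position, orientation): joint-space move of the TCP to a pose.
- move_l(position, speed=0.15, orientation=None): straight line of the TCP; orientation=None keeps the orientation; speed is the mean speed in m/s.
- movej(angles): joint-space move.
- gripper_open() and close(): open the fingers fully, or close them until they stop; the grip force is fixed at half the most.
- hold(seconds).
- inverse_kinematics(position, orientation): joint angles nearest the present ones, or None.
- state(): the state.
- get_image(name): name is "scene" or "top" or "wrist"; returns a dict with "frame" (420x560x3 uint8, blue, green, red), "depth" (420x560 float32, m along the optical axis (not along the pixel's ray), 0 where there is no reading), "camera_matrix" (3x3 intrinsics, pixels), "view" (4x4, takes a point from world to camera coordinates). Camera axes: x right, y up, looking along -z (the intrinsics and any distortion apply to the point x, -y, -z); pixel columns grow to the right and rows downward; lengths in m; the calibration is good to about 2 mm. The wrist camera is an equidistant fisheye: a pixel r from the principal point sees the ray r / f radians off the axis. A picture is of the moment at which its call begins.
A pose or a line that the arm cannot do raises IKError and nothing moves.
- job_done(): hands the job in, once; it reports no verdict.
The state is a dict: "time": time; "joint_pos": joint angles; "dq": joint speeds; "joint_torque": joint torques, N m; "ee_pos": TCP position; "ee_rot": TCP orientation; "ft_force": force on the tool from outside, world axes, zero at the start; "moment": the same for the moment, N m; "finger_gap": finger opening in m.
Only numpy, scipy, OpenCV 4.12 (cv2) and the standard library are available. Lean on these libraries where they do the work, as an engineer would, in place of code of your own. Each camera call takes 0.05 s, during which the arm holds its last target. There are 200 camera calls.

## Working session

There is one attempt and no reset: what is moved stays moved. The work goes in short steps, each a Python script; the robot and the scene stay as the last script left them, time stands still between calls to the robot, and variables do not carry over. Pictures are saved under pics/ and viewed, about 8 in all and at most 12, crops included, and the job is handed in when it is done.

```bash
mkdir -p pics; ls; python3 - <<'E'
from bench import *
import cv2,numpy as np
for n in("scene","top"):
    d=get_image(n); cv2.imwrite(f"pics/{n}0.png",d["frame"]); np.savez(f"{n}0.npz",**d)
    v=d["view"]; print(n,d["camera_matrix"].tolist(),(-v[:3,:3].T@v[:3,3]).round(3), v[:3,:3].round(2).tolist())
s=state();print(s)
E
```

```text
pics
scene [[470.8583932923812, 0.0, 282.00709002116184], [0.0, 470.8583932923812, 204.73222909874505], [0.0, 0.0, 1.0]] [0.036 0.775 0.77 ] [[-0.88, -0.47, -0.02], [0.24, -0.48, 0.85], [-0.41, 0.74, 0.53]]
top [[445.09036768751844, 0.0, 286.8365654752987], [0.0, 445.09036768751844, 207.4688626510747], [0.0, 0.0, 1.0]] [ 0.343 -0.011  1.295] [[-0.0, -1.0, -0.0], [1.0, -0.0, 0.09], [-0.09, -0.0, 1.0]]
{'time': 0.1, 'joint_pos': array([-1.34869893e+00,  9.17546159e-02,  1.23175850e+00, -1.96316133e-05,
        1.81978894e+00, -5.67191199e-02]), 'dq': array([ 8.75091790e-05, -1.26444842e-03, -2.55220325e-03,  5.06743268e-04,
        1.01498256e-03, -1.24564646e-03]), 'joint_torque': array([ 1.31207082e-03, -4.47857487e+01, -4.07569206e+01,  6.99278153e-02,
        2.84467265e-02, -1.21575999e-04]), 'ee_pos': array([ 0.16505663, -0.57659002,  0.22964121]), 'ee_rot': array([-8.50993468e-04,  9.90298369e-01,  1.38954703e-01, -8.00765241e-05]), 'ft_force': array([-0.84788868,  0.41443009,  0.09275901]), 'moment': array([-0.02574052,  0.03233089, -0.03221574]), 'finger_gap': 0.08771907570309391}
```

View pics/scene0.png

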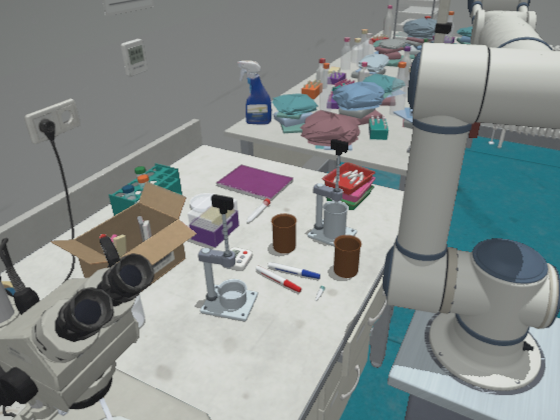

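View pics/top0.png

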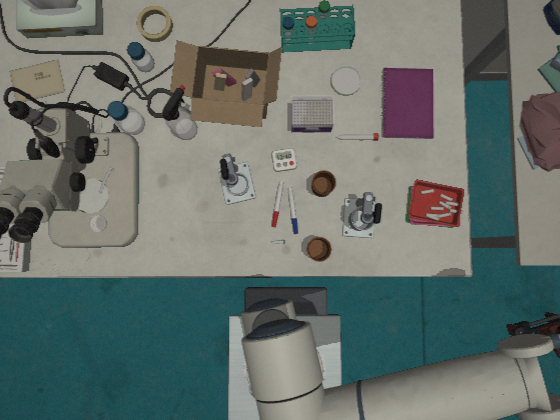

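The gauge with a low cup is at scene (225,280) / top (236,180). The gauge with a tall steel cup is at scene (335,215) / top (361,210), with its knob at about scene (339,147). The brown look-alikes are at scene (284,233) and (346,256). I'll confirm with one enlarged crop of both views.

```bash
python3 - <<'E'
import cv2,numpy as np
a=cv2.imread("pics/scene0.png")[130:250,295:375]; b=cv2.imread("pics/top0.png")[180:245,330:395]
a=cv2.resize(a,None,fx=5,fy=5,interpolation=2); b=cv2.resize(b,(390,390),interpolation=2)
c=np.zeros((600,790,3),np.uint8); c[:600,:400]=a; c[:390,400:]=b; cv2.imwrite("pics/crop.png",c)
for n,(r0,r1,c0,c1) in dict(scene=(135,160,325,355),top=(188,225,355,388)).items():
    d=np.load(n+"0.npz"); K=d["camera_matrix"];v=d["view"];z=d["depth"]
    m=d["frame"].max(2)<60
    P=[]
    for r in range(r0,r1):
        for q in range(c0,c1):
            if m[r,q] and z[r,q]>0:
                k=z[r,q]; p=np.array([(q-K[0,2])/K[0,0]*k,-(r-K[1,2])/K[1,1]*k,-k])
                P.append(np.r_[v[:3,:3].T@(p-v[:3,3]),r,q])
    P=np.array(P); h=P[:,2]
    print(n,len(P),np.percentile(h,[0,5,25,50,75,95,100]).round(3))
    t=P[h>0.2]; print(len(t), t.mean(0).round(4) if len(t) else 0, t.min(0).round(3),t.max(0).round(3))
    if len(t)>5:
        t=t[t[:,2]>np.percentile(t[:,2],95)-0.012]
        (c,s,ang)=cv2.minAreaRect(t[:,:2].astype(np.float32)); w=np.linalg.eigh(np.cov(t[:,:2].T)); print(c,s,ang,w[0]**.5,w[1][:,1],len(t))
E
```

```text
scene 196 [0.25  0.257 0.268 0.275 0.284 0.287 0.289]
196 [ 4.190000e-01 -2.113000e-01  2.749000e-01  1.460408e+02  3.388469e+02] [ 3.97e-01 -2.22e-01  2.50e-01  1.39e+02  3.31e+02] [ 4.42e-01 -2.04e-01  2.89e-01  1.54e+02  3.47e+02]
(0.4194563627243042, -0.21388332545757294) (0.014628860168159008, 0.04452601820230484) 84.0106201171875 [0.00294061 0.01325566] [-0.99390693  0.1102226 ] 98
top 190 [0.013 0.038 0.214 0.283 0.286 0.288 0.291]
144 [ 4.207000e-01 -2.149000e-01  2.811000e-01  2.131250e+02  3.766528e+02] [ 3.99e-01 -2.25e-01  2.08e-01  2.03e+02  3.70e+02] [ 4.44e-01 -2.07e-01  2.91e-01  2.23e+02  3.81e+02]
(0.42172056436538696, -0.21616356074810028) (0.01412443071603775, 0.04411373659968376) 81.89672088623047 [0.00401976 0.01275126] [-0.99118335  0.13249739] 127
```

View pics/crop.png

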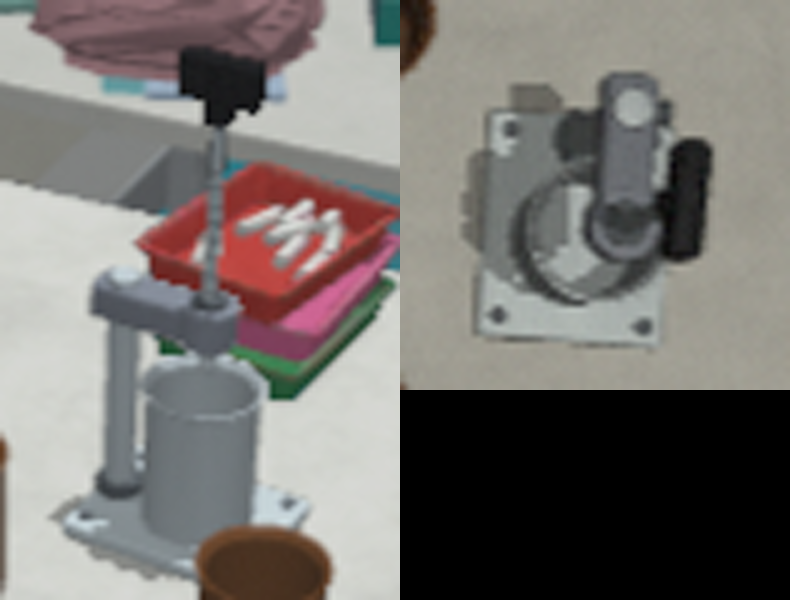

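The crop confirms the target: the steel tall cup stands under the gauge at crop-left (200,430), and its black T-bar runs roughly along x. Both views agree on the knob: about (0.420, -0.215), top at 0.287, so centre ≈ 0.273 and tip ≈ 0.103, which is inside 75–110 mm. The bar is 44 x 14 mm with yaw ≈ -7°. Next I'll go above it and look with the wrist camera.

```bash
cat > h.py <<'E'
from bench import *
import numpy as np, cv2
def q(deg):
    a=np.radians(deg)/2; return [0,float(np.cos(a)),float(np.sin(a)),0]
def show(t=""):
    s=state(); r=s["ee_rot"]; print(t,round(s["time"],2),s["ee_pos"].round(4),"yaw",round(np.degrees(2*np.arctan2(r[2],r[1])),2),"F",s["ft_force"].round(1),"M",s["moment"].round(3),"gap",round(s["finger_gap"],4)); return s
E
python3 - <<'E'
from h import *
s=state(); p=s["ee_pos"]; move_l([p[0],p[1],0.345],0.25)
T=[0.4206,-0.215,0.345]
print(inverse_kinematics(T,q(173)),inverse_kinematics(T,q(113)))
move_to(T,q(173)); s=show()
print(s["joint_pos"].round(2))
d=get_image("wrist"); cv2.imwrite("pics/wrist1.png",d["frame"]); np.savez("wrist1.npz",**d)
E
```

```text
[-5.44587630e-01 -1.93404583e-01  1.29983092e+00 -4.44089210e-16
  2.03516632e+00 -1.99321091e+00] [-5.44587630e-01 -1.93404583e-01  1.29983092e+00 -4.44089210e-16
  2.03516632e+00 -9.46013358e-01]
 2.4 [ 0.4204 -0.2154  0.3442] yaw 172.91 F [-0.8  0.3 -0.5] M [ 0.089 -0.176 -0.016] gap 0.0878
[-0.55 -0.19  1.3  -0.    2.03 -1.99]
```

View pics/wrist1.png

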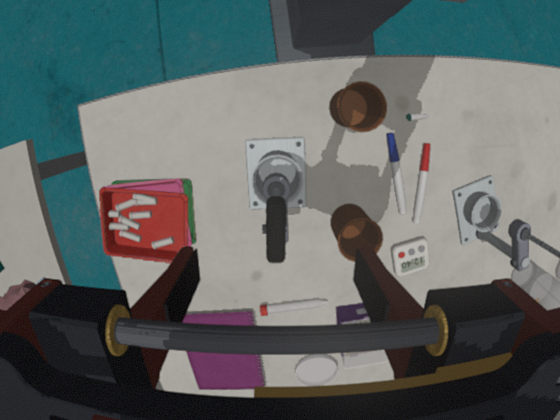

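The wrist view shows the bar at (276,230), centred between the fingers (tips near (190,252) and (362,252)), with the tall steel cup behind it at (277,175). I'll measure the bar from this view.

```bash
python3 - <<'E'
import numpy as np,cv2
d=np.load("wrist1.npz");K=d["camera_matrix"];v=d["view"];z=d["depth"];f=d["frame"]
rr,cc=np.mgrid[185:270,255:300]; rr=rr.ravel();cc=cc.ravel()
k=z[rr,cc]; x=(cc-K[0,2])/K[0,0]; y=(rr-K[1,2])/K[1,1]; th=np.hypot(x,y); s=np.tan(th)/np.maximum(th,1e-9)
P=(np.c_[x*s*k,-y*s*k,-k]-v[:3,3])@v[:3,:3]
for zb in((0.278,0.30),):
    t=P[(P[:,2]>zb[0])&(P[:,2]<zb[1])&(k>0)]
    print(len(t),np.median(t[:,2]),t.min(0),t.max(0))
    r=cv2.minAreaRect(t[:,:2].astype(np.float32)); w=np.linalg.eigh(np.cov(t[:,:2].T)); e=w[1][:,1]
    print(r,e,np.degrees(np.arctan2(e[1],e[0])))
E
```

```text
1214 0.28584024833336497 [ 0.39844407 -0.22502984  0.2781963 ] [ 0.4442485  -0.20668803  0.28869435]
((0.42117390036582947, -0.21580521762371063), (0.014202345162630081, 0.04590534418821335), 82.36885070800781) [-0.99205791  0.12578198] 172.77408343552028
```

The three views agree (centre (0.421, -0.2158), yaw 172.6°, top 0.286). I'll descend and grip.

```bash
python3 - <<'E'
from h import *
move_l([0.4210,-0.2157,0.263],0.08,q(172.6)); show("down")
close(); show("closed"); hold(0.3); show()
E
```

```text
down 3.62 [ 0.4212 -0.2158  0.2637] yaw 172.6 F [-0.8 -0.4  0.2] M [ 0.077 -0.147  0.012] gap 0.0878
closed 4.76 [ 0.421  -0.2159  0.263 ] yaw 172.58 F [ 0.7 -1.6  0.3] M [-0.218 -0.146 -0.023] gap 0.0143
 5.06 [ 0.421  -0.2159  0.263 ] yaw 172.59 F [-0.6 -1.8 -0.1] M [-0.373 -0.113  0.015] gap 0.0147
```

Gripped at 14.5 mm with little side force. Now I'll lower to just short of the bottom, then step down until contact.

```bash
python3 - <<'E'
from h import *
x,y,_=state()["ee_pos"]; x,y=0.4210,-0.2157
move_l([x,y,0.180],0.06); hold(0.2); s=show("near"); f0=s["ft_force"][2]
z=0.180
while z>0.168:
    z-=0.001; move_l([x,y,z],0.02); hold(0.1); s=show(f"{z:.3f}")
    if s["ft_force"][2]-f0>10: break
E
```

```text
near 6.79 [ 0.421  -0.2158  0.1798] yaw 172.6 F [ 0.1 -4.6 -1.1] M [-0.945 -0.155 -0.014] gap 0.0147
0.179 7.14 [ 0.421  -0.2158  0.1792] yaw 172.6 F [-1.1 -3.9  1.8] M [-0.815 -0.04  -0.046] gap 0.0143
0.178 7.49 [ 0.421  -0.2158  0.1781] yaw 172.6 F [-1.2 -4.4  2.9] M [-0.809  0.007 -0.032] gap 0.0144
0.177 7.84 [ 0.421  -0.2158  0.1769] yaw 172.6 F [-1.5 -5.5  2.1] M [-0.825 -0.026  0.043] gap 0.0146
0.176 8.19 [ 0.421  -0.2157  0.1758] yaw 172.59 F [-1.1 -4.5  2.2] M [-0.821 -0.07  -0.038] gap 0.0144
0.175 8.54 [ 0.421  -0.2157  0.1748] yaw 172.6 F [-1.5 -4.8  1.4] M [-0.803 -0.064 -0.024] gap 0.0146
0.174 8.89 [ 0.421  -0.2158  0.1743] yaw 172.6 F [-1.9 -3.8  4.7] M [-0.766  0.158  0.003] gap 0.0145
0.173 9.24 [ 0.4211 -0.2158  0.1741] yaw 172.6 F [-3.  -4.1  9.2] M [-0.668  0.292 -0.009] gap 0.0145
```

```bash
python3 - <<'E'
from h import *
x,y,z=0.4210,-0.2157,0.172
move_l([x,y,z],0.02); hold(0.15); s=show("press")
m0=s["moment"][2]
a=172.6
for st in [12]*4+[2]*9:
    a-=st; move_l([x,y,z],0.05,q(a)) if False else move_to([x,y,z],q(a)); hold(0.1); s=show(f"{a:.1f}")
    if abs(s["moment"][2]-m0)>0.5 : break
E
```

```text
press 9.64 [ 0.4212 -0.2158  0.174 ] yaw 172.6 F [-4.  -3.3 11.6] M [-0.555  0.508  0.007] gap 0.0144
160.6 10.06 [ 0.4212 -0.2156  0.174 ] yaw 160.6 F [-3.8 -2.8 11.1] M [-0.469  0.539 -0.048] gap 0.0144
148.6 10.47 [ 0.4213 -0.2155  0.174 ] yaw 148.62 F [-4.1 -1.9 12.4] M [-0.379  0.434 -0.018] gap 0.0144
136.6 10.89 [ 0.4214 -0.2153  0.174 ] yaw 136.63 F [-3.1 -1.9 11.5] M [-0.365  0.391 -0.045] gap 0.0143
124.6 11.31 [ 0.4215 -0.2152  0.174 ] yaw 124.64 F [-2.1 -0.1 11.6] M [-0.232  0.319 -0.037] gap 0.0147
122.6 11.66 [ 0.4216 -0.2152  0.174 ] yaw 122.64 F [-2.7 -0.8 11.8] M [-0.248  0.299 -0.046] gap 0.0146
120.6 12.01 [ 0.4216 -0.2152  0.174 ] yaw 120.65 F [-1.6 -1.8 11.6] M [-0.232  0.231  0.007] gap 0.0148
118.6 12.36 [ 0.4216 -0.2152  0.174 ] yaw 118.65 F [-2.1 -0.4 11. ] M [-0.222  0.26   0.001] gap 0.0144
116.6 12.71 [ 0.4216 -0.2151  0.174 ] yaw 116.65 F [-2.1 -0.9 12.1] M [-0.222  0.227  0.037] gap 0.0146
114.6 13.06 [ 0.4217 -0.2151  0.174 ] yaw 114.65 F [-1.  -0.6 11.9] M [-0.252  0.219  0.031] gap 0.0144
112.6 13.41 [ 0.4217 -0.2151  0.174 ] yaw 112.68 F [-2.7 -0.9 11.9] M [-0.19   0.234  0.24 ] gap 0.0144
110.6 13.76 [ 0.4218 -0.2153  0.174 ] yaw 110.68 F [-1.6 -1.9 11.4] M [-0.499  0.129  0.307] gap 0.0148
108.6 14.11 [ 0.4218 -0.2153  0.174 ] yaw 108.72 F [-1.  -1.6 10.2] M [-0.441  0.134  0.637] gap 0.0152
```

The turn met its stop at about 113° tool yaw (60° turned); torque rose from 0.05 to 0.64 N m while Fz stayed steady. I'll release, retreat and check.

```bash
python3 - <<'E'
from h import *
gripper_open(); show("open")
s=state();p=s["ee_pos"]
move_l([p[0],p[1],0.30],0.12); show("up")
movej([-1.349,-0.1,1.2,0,1.9,-0.95]); show("away"); hold(0.2)
C=[]
for n in("scene","top"):
    d=get_image(n); np.savez(f"{n}1.npz",**d); f=d["frame"]; K=d["camera_matrix"];v=d["view"]
    rr,cc=np.mgrid[0:420,0:560]; rr=rr.ravel();cc=cc.ravel();k=d["depth"].ravel()
    P=(np.c_[(cc-K[0,2])/K[0,0]*k,-(rr-K[1,2])/K[1,1]*k,-k]-v[:3,3])@v[:3,:3]
    m=(f.reshape(-1,3).max(1)<60)&(k>0)&(np.hypot(P[:,0]-.421,P[:,1]+.2155)<.03)&(P[:,2]>.165)&(P[:,2]<.35)
    t=P[m]; top=np.percentile(t[:,2],95); t=t[t[:,2]>top-.012]; e=np.linalg.eigh(np.cov(t[:,:2].T))[1][:,1]
    print(n,len(t),"top",top,cv2.minAreaRect(t[:,:2].astype(np.float32)),np.degrees(np.arctan2(e[1],e[0])))
    C.append(f)
a=cv2.resize(C[0][130:250,295:375],None,fx=5,fy=5); b=cv2.resize(C[1][180:245,330:395],(390,390))
c=np.zeros((600,790,3),np.uint8); c[:,:400]=a; c[:390,400:]=b; cv2.imwrite("pics/crop1.png",c)
E
```

```text
open 15.29 [ 0.421  -0.2157  0.172 ] yaw 108.6 F [-0.2  1.1 -0.1] M [-0.032 -0.148  0.014] gap 0.0875
up 16.51 [ 0.4208 -0.2156  0.2991] yaw 108.6 F [-0.1 -0.4  0. ] M [-0.114 -0.078  0.006] gap 0.0878
away 18.04 [ 0.1556 -0.5312  0.3569] yaw 67.23 F [-0.1  0.3  0.1] M [ 0.035 -0.033 -0.062] gap 0.088
scene 49 top 0.20003138454384217 ((0.4196939468383789, -0.2110060304403305), (0.010098399594426155, 0.03942204639315605), 23.460071563720703) 117.86961114167882
top 100 top 0.19923009853891582 ((0.4216855764389038, -0.21623225510120392), (0.013307824730873108, 0.04435192421078682), 26.223783493041992) 115.54355327460956
```

View pics/crop1.png

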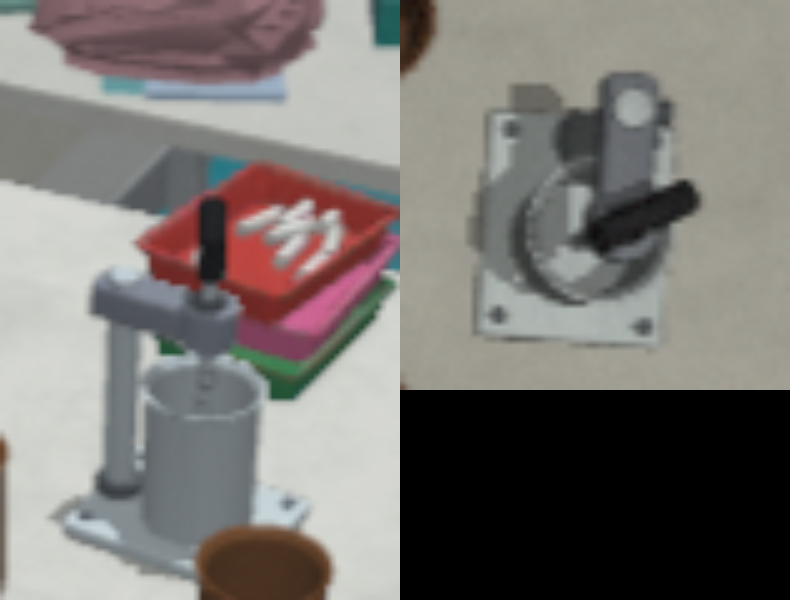

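The crop shows the knob lowered to just above the guide (crop-left (212,240)) and turned clockwise. The cup is standing and has not moved. The knob top reads 0.1995 against 0.198 expected. The bar is at 115.5° in the top view, which matches the tool yaw where the stop torque began to rise. The robot is clear, so I'm handing in.

```bash
python3 -c "
from h import *
show(); job_done()"
```

```text
18.34 [ 0.1554 -0.5314  0.357 ] yaw 67.21 F [-0.1 -0.7 -0.8] M [ 0.027 -0.022 -0.062] gap 0.088
the job is handed in; nothing more can be done
```

The probe on the tall-cup gauge is down on the bottom of its cup and locked at its stop. I let go, moved the arm clear and handed the job in at 18.3 s of the 38 s allowed.

- **Lowering:** I gripped the T-knob and lowered it about 89 mm until the tip stopped firmly. The vertical force rose to about 12 N while the tool held at 0.174 m, where contact was expected (about 0.175 m).
- **Locking:** I turned the knob clockwise until the turning torque rose from about 0.05 to 0.64 N m, which I took as the stop.
- **Final pictures:** The knob's top is at about 0.199–0.200 m against 0.198 m expected, within the camera error. The tall cup stands where it was, and I did not move near the other gauge.
- **Small disagreement:** The bar turned about 57° by the top camera, while the tool turned 64°. I read the difference as the grip giving after the stop, with the knob starting a few degrees on from zero. The scene camera read the bar another 2° short, from few pixels. I did not re-grip to check the lock.

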